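# Find the free cabin-sole board and tip it open

## Task

One of the four flush boards in this boat's cabin-sole section is free and the other three are chocked from below. Press the dotted heel ends with the fingertips, gently, until you find the board that rocks, then push its raised front end up and over until the board stands fully open by itself, so that the bay below can be reached. Grasp nothing, do not force a board that will not give, and leave the tools and parts lying around where they are.

Things in the scene. Friction and masses are not known exactly. Their poses are not given: they have to be found in the camera images.
- sole: fixed wooden tray, 236 mm (its x) by 494 mm (its y), deck 86 mm above the bench; origin on the bench under its centre, z up, x along the boards towards the dotted heel ends (away from the robot), y to the left; turned up to 0.2 rad. Four identical flush brown boards, 180x78x12 mm, lie side by side 96 mm apart between 16 mm joists, with 24 mm rails at the ends, all level
- sole_pins (a point): middle of the line of cross pins on which the boards swivel (along the section's y): 30 mm beyond the section's centre, 80 mm above the bench, half-way through the boards; 120 mm of each board lies in front of it, a 60 mm heel behind it. Below the boards the bays are open down to 6 mm above the bench, clear under the heel of the free board
- sole_deck (a point): centre of the section at deck height, axes as the section's. Three boards have a chock under the heel and give only about 2 mm (under 0.1 rad); the free one tips under 3 to 6 N on its dot and, its pivot being stiff, stays at any angle where it is left; about 2 N at its front end swings it on. Which one is free changes and cannot be seen. Fixed 63 mm wide margin planks lie left and right of the boards
- board_1 (a joint): tilt of board 1 (the leftmost board as the robot sees it (+y end)) about its cross pin, rad: 0 shut and flush, growing as the heel goes down and the front end rises; about 1.57 upright, 1.75 fully open against its stop, leaning a little away from the robot
- board_1_press (a point): centre of the round black rubber dot with a brass rim (22 mm across) on top of the heel of board 1, 40 mm behind the pin and 20 mm from the heel's end; axes as the section's while shut; moves with the board
- board_1_edge (a point): middle of the lower front edge of board 1, the end nearest the robot, 120 mm in front of the pin and 6 mm below its axis; moves with the board; its frame is the board's (x towards the heel, z out of the top face)
- board_2 (a joint): tilt of board 2 (second from the left) about its cross pin, rad: 0 shut and flush, growing as the heel goes down and the front end rises; about 1.57 upright, 1.75 fully open against its stop, leaning a little away from the robot
- board_2_press (a point): centre of the round black rubber dot with a brass rim (22 mm across) on top of the heel of board 2, 40 mm behind the pin and 20 mm from the heel's end; axes as the section's while shut; moves with the board
- board_2_edge (a point): middle of the lower front edge of board 2, the end nearest the robot, 120 mm in front of the pin and 6 mm below its axis; moves with the board; its frame is the board's (x towards the heel, z out of the top face)
- board_3 (a joint): tilt of board 3 (third from the left) about its cross pin, rad: 0 shut and flush, growing as the heel goes down and the front end rises; about 1.57 upright, 1.75 fully open against its stop, leaning a little away from the robot
- board_3_press (a point): centre of the round black rubber dot with a brass rim (22 mm across) on top of the heel of board 3, 40 mm behind the pin and 20 mm from the heel's end; axes as the section's while shut; moves with the board
- board_3_edge (a point): middle of the lower front edge of board 3, the end nearest the robot, 120 mm in front of the pin and 6 mm below its axis; moves with the board; its frame is the board's (x towards the heel, z out of the top face)
- board_4 (a joint): tilt of board 4 (the rightmost (-y end)) about its cross pin, rad: 0 shut and flush, growing as the heel goes down and the front end rises; about 1.57 upright, 1.75 fully open against its stop, leaning a little away from the robot
- board_4_press (a point): centre of the round black rubber dot with a brass rim (22 mm across) on top of the heel of board 4, 40 mm behind the pin and 20 mm from the heel's end; axes as the section's while shut; moves with the board
- board_4_edge (a point): middle of the lower front edge of board 4, the end nearest the robot, 120 mm in front of the pin and 6 mm below its axis; moves with the board; its frame is the board's (x towards the heel, z out of the top face)
- marker: white felt marker with a red cap, 17x135x16 mm, lying along the left margin plank of the sole section (top at 86 mm, so the marker reaches 102 mm); loose, to be left alone; origin in the middle of its underside
- hex_key: bare steel hex key, 36x114x9 mm, lying on the right margin plank; loose, to be left alone; origin in the middle of its underside
- threadlock: small red bottle with a white nozzle, 30x29x92 mm, standing on the bench to the left of the sole section; loose, to be left alone; origin in the middle of its underside
- tape_roll: roll of black tape, 62x60x19 mm, flat on the bench to the left; loose, to be left alone; origin in the middle of its underside
- seal_ring: black rubber seal ring, 68 mm across, 8 mm high, flat on the bench to the right; loose, to be left alone; origin in the middle of its underside
- torch: black hand torch, 33x119x33 mm, lying on the bench to the right; loose, to be left alone; origin in the middle of its underside

How it is judged:
On the way:
1. a board has been rocked: its heel is pressed down and its front end stands clear of the deck (tilt over 0.2 rad) (value of joint any of board_1, board_2, board_3, board_4 above 0.2 rad), for 0.1 s.
At the end, for the whole second after the job is handed in: the free board stands open by itself, tilted more than 1.5 rad (upright or leaning back to its stop at 1.75) and at rest; the other three are shut (under 0.1 rad) (((value of joint board_1 above 1.5 rad and velocity of joint board_1 below 0.05 rad/s and value of joint each of board_2, board_3, board_4 below 0.1 rad) or (value of joint board_2 above 1.5 rad and velocity of joint board_2 below 0.05 rad/s and value of joint each of board_1, board_3, board_4 below 0.1 rad) or (value of joint board_3 above 1.5 rad and velocity of joint board_3 below 0.05 rad/s and value of joint each of board_1, board_2, board_4 below 0.1 rad) or (value of joint board_4 above 1.5 rad and velocity of joint board_4 below 0.05 rad/s and value of joint each of board_1, board_2, board_3 below 0.1 rad))); the robot touches nothing.
It fails at once if a board is pressed or gripped hard (more than 100 N from the fingers) (contact force between the fingers and board_1 above 100 N or contact force between the fingers and board_2 above 100 N or contact force between the fingers and board_3 above 100 N or contact force between the fingers and board_4 above 100 N).
It fails at once if a board is pinched: the fingers bear on its top face and its under side at once (over 4 N on both) ((contact force between the fingers and board_1_c0 above 4 N and contact force between the fingers and board_1_c1 above 4 N) or (contact force between the fingers and board_2_c0 above 4 N and contact force between the fingers and board_2_c1 above 4 N) or (contact force between the fingers and board_3_c0 above 4 N and contact force between the fingers and board_3_c1 above 4 N) or (contact force between the fingers and board_4_c0 above 4 N and contact force between the fingers and board_4_c1 above 4 N)).
It fails at once if a tool or part lying around is moved more than 20 mm or picked up (distance of any of marker, hex_key, threadlock, tape_roll, seal_ring, torch from where it was at the start of the episode above 0.02 m).
It also fails if it takes over 58 s, if anything falls off the work surface, if the arm or the gripper's body presses on something with over 40 N, if the wrist force passes 120 N, or if a joint passes its speed limit or range.

## Robot

A 6-joint arm with a two-finger parallel gripper is mounted at the origin on a cart in front of the work surface, level with it; the furniture and walls round the work are solid. World frame = base frame: x ahead of the robot, y to its left, z up, the work surface at z = 0. Lengths are in m, angles in rad, forces in N, time in s.
With the tool pointing down it reaches from about 0.425 to 0.95 m from the base axis. Payload 3.5 kg.
Tool frame: the origin (TCP) lies on the centre line of the jaws, within the pads' length; the fingertips stand 14 mm ahead of it and the grasp point (between the pads) lies 5 mm behind it (ctrl.finger_overhang is the distance from the TCP to the fingertips, in m); z points along the fingers, y is the line along which they close (so a half turn about z gives the same grasp; the last joint's range is limited). The gripper opens to 85 mm and grips with 20 to 120 N. Pads are 22 mm wide; open, the fingers measure 114 mm over their backs; the gripper's body (76 mm by 85 mm) begins 54 mm behind the grasp point. The pads swing forward as they close: fully open they stand 13 mm farther back than shut.
Start: joints at [-1.308, 0.286, 1.577, -0, 1.279, -0.15], TCP at [0.271, -0.618, 0.22] pointing down, gripper open.
Joint ranges: [-2.77, 2.77], [-0.9, 2.22], [0.21, 2.48], [-1.53, 4.67], [0.24, 2.81], [-2.84, 2.84]. Speed limits (rad/s): [2.79, 2.79, 3.14, 3.14, 3.14, 3.14].

## Interface

Orientations are given as a unit quaternion [x, y, z, w].
In Python, from plant import ctrl gives the robot as it stands.
- The arm moves only by the tool send_rows, never from a script. Its argument "moves" is text: rows parted by semicolons, each of 7 numbers parted by spaces: the turn, a rotation vector about the tool's x, y, z in units of 360 degrees (1.0 is 360 degrees), then the shift along the tool's x, y, z in units of 20 cm (1.0 is 20 cm), then the gripper's target within -1 to 1 (fully open at 1, half-way at 0, shut at -1). A call has 1 to 12 rows; each row is the pose to reach, as a shift and turn from the pose commanded when the call began, along the tool's axes at that moment, turning the shorter way round; what a row does not reach only later rows make up. A row lasts 1/8 s, in which the tool goes at most 62.5 mm and 10.7 degrees, less where a joint would pass 70% of its speed; a pose out of reach is approached as far as the arm can. A call with a number of a shift or a turn outside -1 to 1 is refused whole. A call with a gripper value outside its range is refused whole. The fingers move at their own pace and stop on an object; "newtons" is the grip in N (left out, the last holds). Time passes only in rows, so rows that repeat a pose let the fingers close. It gives the time, the measured TCP pose, the force, the opening and the grip force at its end, in the units of the state.
- ctrl.get_state(): the state, without advancing time (a new reading comes with each control period).
- ctrl.read_camera(name): name is "scene" or "top"; returns a dict with "image" (420x560x3 uint8, red, green, blue), "fovy" (degrees; the focal length in pixels is half the picture's height over the tangent of half this angle, whatever the lens; pixels are square), "cx", "cy" (the principal point, pixels), "extrinsics" (4x4, takes a point from camera to world coordinates). Camera axes: x right, y up, looking along -z (the intrinsics and any distortion apply to the point x, -y, -z); pixel columns grow to the right and rows downward; lengths in m; the calibration is good to about 2 mm. A picture is of the moment at which its call begins. There is no depth.
- ctrl.sign_off(): hands the job in; it is judged then, once.
The state is a dict: "time": time; "qpos": joint angles; "dq": joint speeds; "joint_efforts": joint torques, N m; "eef_pos": TCP position; "tcp_rot": TCP orientation; "contact_force": force on the tool from outside, world axes, zero at the start; "wrist_torque": the same for the moment, N m; "opening": opening from 0.0 (shut) to 1.0 (fully open); "finger_force": force on a finger pad.
Only numpy, scipy, OpenCV 4.12 (cv2) and the standard library are available. Lean on these libraries where they do the work, as an engineer would, in place of code of your own. Each camera call takes 0.05 s, during which the arm holds its last target. There are 200 camera calls.

## Working session

There is one attempt and no reset: what is moved stays moved. The work goes in short steps, Python scripts to look and compute and a tool call to move; the robot and the scene stay as the last step left them, time stands still between calls to the robot, and variables do not carry over. Pictures are saved under pics/ and viewed, at most 10 in all, crops included, and the job is handed in when it is done.

Besides the shell and the picture viewer there is one more tool, called after ">>>" as name(argument=value, ...), one argument or row to a line, values as JSON. send_rows: Moves the arm, as the interface text tells. Its arguments: {"type":"object","properties":{"moves":{"type":"string"},"newtons":{"type":"number"}},"required":["moves"]}

```bash
mkdir -p pics; ls
python3 - <<'E'
from plant import ctrl
import cv2
s=ctrl.get_state(); print(s)
for n in("scene","top"):
    c=ctrl.read_camera(n); cv2.imwrite(f"pics/{n}0.png",c["image"][:,:,::-1]); print(n,c["fovy"],c["cx"],c["cy"],c["extrinsics"].tolist(),[k for k in c])
print([a for a in dir(ctrl) if a[0]!='_'])
E
```

```text
pics
{'time': 0.0, 'qpos': array([-1.30801295e+00,  2.87206988e-01,  1.57817942e+00,  1.58912615e-05,
        1.27861427e+00, -1.49980668e-01]), 'dq': array([ 0.00156245,  0.00095332,  0.00118291,  0.0008795 ,  0.00237529,
       -0.00030701]), 'joint_efforts': array([ 7.54602988e-04, -4.05982232e+01, -2.92626214e+01, -8.76655804e-05,
        5.89592149e-03,  2.07410750e-06]), 'eef_pos': array([ 0.27063317, -0.61761917,  0.21841836]), 'tcp_rot': array([ 9.78778476e-01,  2.04917652e-01, -6.02780645e-05, -1.20252932e-03]), 'contact_force': array([ 0.17731902, -0.36191543, -0.52936349]), 'wrist_torque': array([-0.04208218, -0.00190266,  0.00435341]), 'finger_force': 0.0, 'opening': 1.0002618186766234}
scene 43.93521865193291 276.3774790469172 212.60707988678612 [[-0.6670818540141353, 0.42616593610083764, -0.6110518758275442, -0.4271052003881662], [-0.7446916985648012, -0.4044433917470336, 0.5309047155194865, 0.7857497774854685], [-0.02088238812336834, 0.809202161254808, 0.5871590824357679, 0.9662776958474995], [0.0, 0.0, 0.0, 1.0]] ['image', 'fovy', 'cx', 'cy', 'extrinsics']
top 46.606873717890764 286.1219944841087 204.28700252403996 [[0.0033522764313481195, 0.9979272853655272, -0.06426426196353524, 0.39246772310534117], [-0.9999943255811432, 0.0033239311301423323, -0.0005479848146792384, -0.04821202063453192], [-0.0003332390176381828, 0.06426573429777431, 0.997932765444108, 1.5305052385007047], [0.0, 0.0, 0.0, 1.0]] ['image', 'fovy', 'cx', 'cy', 'extrinsics']
['Unreachable', 'finger_overhang', 'get_state', 'read_camera', 'sign_off']
```

View pics/top0.png

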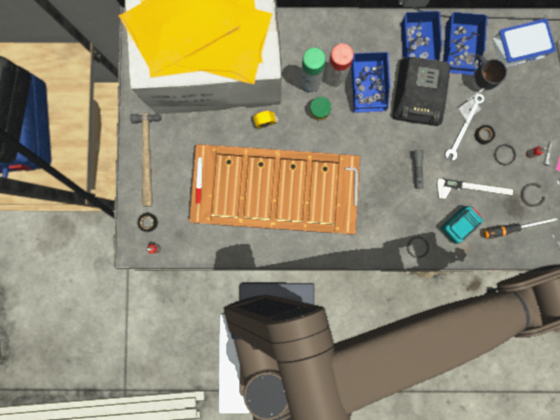

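View pics/scene0.png

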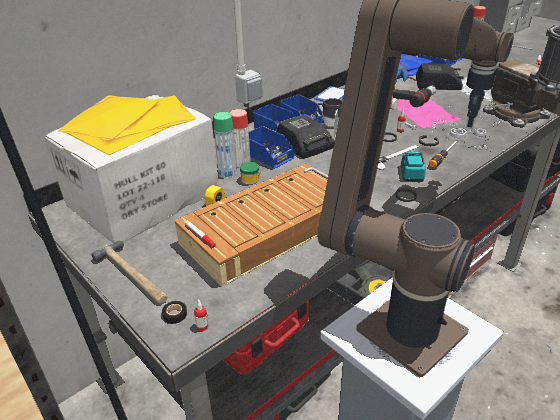

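The top view shows the section centred near pixel (275,188), with dots near (228,162), (261,164), (293,167) and (325,169). The marker is on the left plank, the hex key on the right, and a box and bottles stand behind. The scene view agrees with this, and the boards are flush.

```bash
cat > h.py <<'E'
import numpy as np, cv2
from scipy.spatial.transform import Rotation as R
from plant import ctrl
def ray(c,u,v):
    f=c["image"].shape[0]/2/np.tan(np.radians(c["fovy"]/2)); E=c["extrinsics"]
    return E[:3,3],E[:3,:3]@np.array([(u-c["cx"])/f,-(v-c["cy"])/f,-1])
def onz(c,u,v,z):
    o,d=ray(c,u,v); return o+d*(z-o[2])/d[2]
def proj(c,p):
    f=c["image"].shape[0]/2/np.tan(np.radians(c["fovy"]/2)); E=c["extrinsics"]
    q=E[:3,:3].T@(np.asarray(p)-E[:3,3]); return c["cx"]+f*q[0]/-q[2], c["cy"]-f*q[1]/-q[2]
E
python3 - <<'E'
from h import *
c=ctrl.read_camera("top"); im=c["image"]
g=im.max(2).astype(float)
P=[]
for u,v in[(228,162),(261,164),(293,167),(325,169)]:
    w=g[v-6:v+7,u-6:u+7]; m=np.clip(70-w,0,None); yy,xx=np.mgrid[v-6:v+7,u-6:u+7]
    uu,vv=(m*xx).sum()/m.sum(),(m*yy).sum()/m.sum(); p=onz(c,uu,vv,.086); P.append(p); print(uu,vv,p.round(4))
P=np.array(P); d=np.diff(P[:,:2],axis=0); print(np.linalg.norm(d,axis=1))
t=P[0]-P[3]; print("yaw",np.arctan2(-t[0],t[1]))
# outline of the orange sole
hsv=cv2.cvtColor(im,cv2.COLOR_RGB2HSV); m=cv2.inRange(hsv,(5,90,90),(20,255,255)); m[:140]=0;m[240:]=0;m[:,:180]=0;m[:,370:]=0
m=cv2.morphologyEx(m,cv2.MORPH_CLOSE,np.ones((5,5)))
k=max(cv2.findContours(m,0,1)[0],key=cv2.contourArea); r=cv2.minAreaRect(k)
q=np.array([onz(c,*b,.086) for b in cv2.boxPoints(r)]); print(q.round(4),q.mean(0)); print(np.linalg.norm(np.diff(q,axis=0),axis=1))
cv2.imwrite("pics/crop.png",cv2.resize(im[140:240,185:370,::-1],None,fx=4,fy=4,interpolation=cv2.INTER_CUBIC))
E
```

```text
228.46268656716418 161.49253731343285 [0.613  0.1252 0.086 ]
260.51612903225805 163.61290322580646 [0.6069 0.0294 0.086 ]
292.5217391304348 166.1014492753623 [ 0.5997 -0.0661  0.086 ]
324.5147058823529 168.4558823529412 [ 0.593  -0.1616  0.086 ]
[0.09594789 0.09582638 0.09569265]
yaw -0.06958437210811028
[[ 0.4314  0.2414  0.086 ]
 [ 0.6679  0.2283  0.086 ]
 [ 0.6337 -0.2696  0.086 ]
 [ 0.3979 -0.2514  0.086 ]] [ 0.5327335  -0.01281095  0.086     ]
[0.23688927 0.49912348 0.23647869]
```

View pics/crop.png

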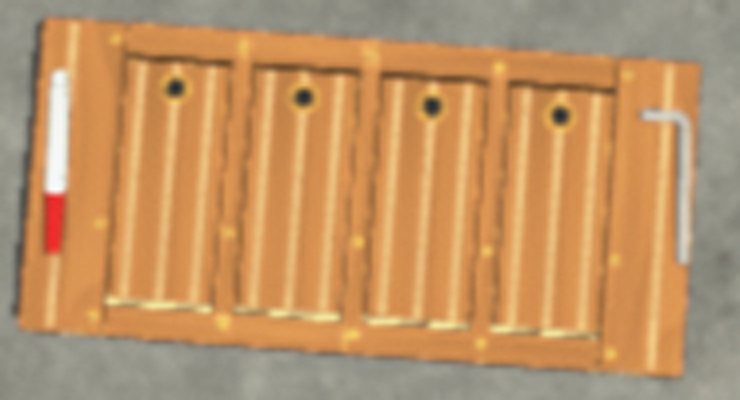

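The dots are 96 mm apart, which matches the spec. Section yaw is -0.070 rad and its centre is (0.533, -0.013). Two independent estimates of that centre agree within 1 mm.

```bash
cat >> h.py <<'E'
YAW=-0.0696; C=np.array([.5333,-.0134]); X=np.array([np.cos(YAW),np.sin(YAW)]); Y=np.array([-X[1],X[0]])
def W(xs,ys,z): return np.append(C+xs*X+ys*Y,z)
RT=np.column_stack([np.append(X,0),-np.append(Y,0),[0,0,-1]])
def go(tip,rot=RT,ov=ctrl.finger_overhang):
    s=ctrl.get_state(); r=R.from_quat(s["tcp_rot"]).as_matrix()
    tcp=np.asarray(tip)-rot[:,2]*ov
    print("t",round(s["time"],2),"F",s["contact_force"].round(1),"tip",(s["eef_pos"]+r[:,2]*ov).round(4),"turn",(R.from_matrix(r.T@rot).as_rotvec()/2/np.pi).round(4),"shift",(r.T@(tcp-s["eef_pos"])/.2).round(4))
E
python3 -c "
from h import *
print(ctrl.finger_overhang)
go(W(.075,-.144,.15))"
```

```text
0.014
t 0.15 F [-0.1  0.3 -0.4] tip [ 0.2707 -0.6177  0.2047] turn [-0.0003  0.      0.0768] shift [ 2.4132 -1.4289  0.277 ]
```

>>> send_rows(
  moves="0 0 0 0.25 -0.15 0 -1; 0 0 0 0.5 -0.3 0 -1; 0 0 0 0.75 -0.45 0 -1; 0 0 0 1 -0.6 0 -1",
)

```text
time: 0.65
eef_pos: [0.4066, -0.4264, 0.2195]
tcp_rot: [0.979, 0.205, 0.0, -0.0]
contact_force: [0.9, 0.1, 0.4]
opening: 0.147
finger_force: 0.0
```

>>> send_rows(
  moves="0 0 0 0.25 -0.15 0 -1; 0 0 0 0.5 -0.3 0 -1; 0 0 0 0.75 -0.42 0 -1; 0 0 0 0.95 -0.55 0 -1; 0 0 0 0.95 -0.55 0 -1",
)

```text
time: 1.27
eef_pos: [0.5369, -0.2483, 0.2194]
tcp_rot: [0.978, 0.207, -0.0, -0.0]
contact_force: [-0.6, -0.7, 0.2]
opening: 0.002
finger_force: 0.0
```

```bash
python3 -c "
from h import *
go(W(.075,-.144,.1))"
```

```text
t 1.27 F [-0.6 -0.7  0.2] tip [ 0.5369 -0.2483  0.2054] turn [-0.0001  0.      0.0775] shift [ 0.4541 -0.2684  0.5272]
```

>>> send_rows(
  moves="0 0 0.025 0.2 -0.12 0.1 -1; 0 0 0.052 0.454 -0.268 0.2 -1; 0 0 0.0775 0.454 -0.268 0.4 -1; 0 0 0.0775 0.454 -0.268 0.527 -1; 0 0 0.0775 0.454 -0.268 0.527 -1; 0 0 0.0775 0.454 -0.268 0.527 -1",
)

```text
time: 2.02
eef_pos: [0.5979, -0.1667, 0.1156]
tcp_rot: [0.999, -0.038, 0.001, 0.0]
contact_force: [0.2, -0.2, 0.4]
opening: -0.004
finger_force: 0.0
```

```bash
python3 -c "
from h import *
c=ctrl.read_camera('top'); cv2.imwrite('pics/t1.png',cv2.resize(c['image'][120:260,180:380,::-1],None,fx=4,fy=4))
go(W(.075,-.144,.086))"
```

```text
t 2.08 F [-0.4  0.4  0.2] tip [ 0.5983 -0.1668  0.1023] turn [ 0.0002 -0.0004 -0.0009] shift [-0.0028 -0.0226  0.0814]
```

View pics/t1.png

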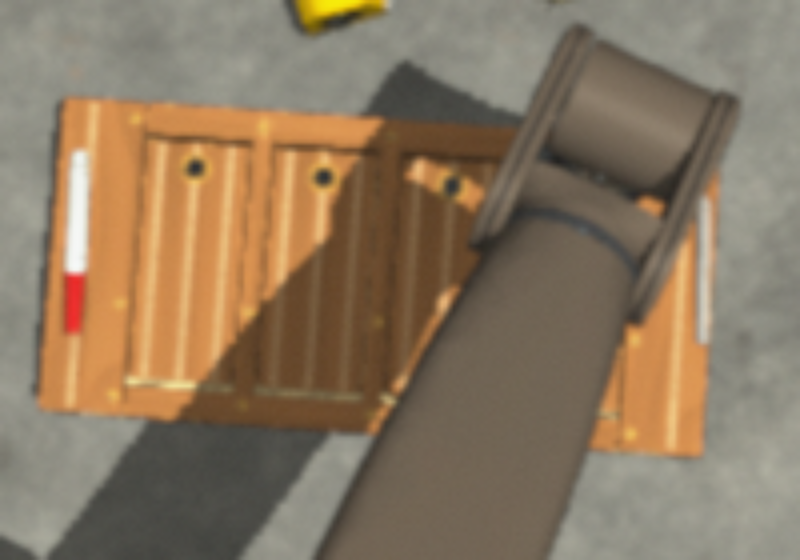

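The arm hides board 4's dot in the top view. The other dots and the marker are undisturbed. I'll press board 4 gently, going by the encoders.

>>> send_rows(
  moves="0 0 0 -0.003 -0.022 0.04 -1; 0 0 0 -0.003 -0.022 0.065 -1; 0 0 0 -0.003 -0.022 0.075 -1; 0 0 0 -0.003 -0.022 0.085 -1; 0 0 0 -0.003 -0.022 0.095 -1; 0 0 0 -0.003 -0.022 0.1 -1",
)

```text
time: 2.82
eef_pos: [0.5972, -0.1612, 0.0943]
tcp_rot: [0.999, -0.037, -0.0, -0.0]
contact_force: [0.3, -0.2, 0.5]
opening: -0.003
finger_force: 0.0
```

>>> send_rows(
  moves="0 0 0 0 0 0.005 -1; 0 0 0 0 0 0.01 -1; 0 0 0 0 0 0.015 -1; 0 0 0 0 0 0.015 -1",
)

```text
time: 3.32
eef_pos: [0.5971, -0.1611, 0.0913]
tcp_rot: [0.999, -0.037, -0.0, -0.0]
contact_force: [-0.4, 0.8, 0.9]
opening: 0.002
finger_force: 0.0
```

```bash
python3 -c "
from h import *
c=ctrl.read_camera('scene'); cv2.imwrite('pics/s1.png',cv2.resize(c['image'][130:290,160:380,::-1],None,fx=3.6,fy=3.6,interpolation=cv2.INTER_CUBIC))
s=ctrl.get_state();print(s['contact_force'],s['wrist_torque'],s['eef_pos'],proj(c,W(.07,-.144,.086)),proj(c,W(-.09,-.144,.086)))"
```

```text
[-0.1464376  -0.84193448  0.61339832] [ 0.02390626 -0.03467092  0.01739419] [ 0.59715108 -0.16115348  0.09136715] (np.float64(290.16826814493714), np.float64(179.10953647373876)) (np.float64(324.28937596231106), np.float64(201.37705941987807))
```

View pics/s1.png

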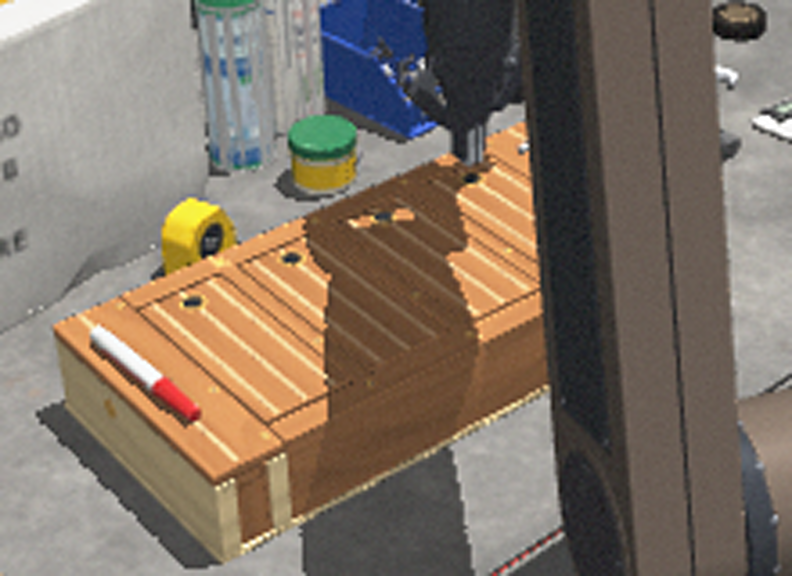

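The fingertips end near crop pixel (472,160), just above the dot at (471,178), so they aren't touching yet. I'll keep lowering in small steps until the force shows contact.

>>> send_rows(
  moves="0 0 0 0 0 0.005 -1; 0 0 0 0 0 0.01 -1; 0 0 0 0 0 0.015 -1; 0 0 0 0 0 0.02 -1",
)

```text
time: 3.88
eef_pos: [0.5972, -0.1612, 0.0873]
tcp_rot: [0.999, -0.037, -0.0, -0.0]
contact_force: [0.2, -0.2, 0.1]
opening: -0.002
finger_force: 0.0
```

>>> send_rows(
  moves="0 0 0 0 0 0.005 -1; 0 0 0 0 0 0.01 -1; 0 0 0 0 0 0.015 -1",
)

```text
time: 4.25
eef_pos: [0.5972, -0.1612, 0.0844]
tcp_rot: [0.999, -0.037, -0.0, -0.0]
contact_force: [-0.2, 0.5, 0.1]
opening: -0.002
finger_force: 0.0
```

```bash
python3 -c "
from h import *
c=ctrl.read_camera('scene'); cv2.imwrite('pics/s2.png',cv2.resize(c['image'][140:220,250:350,::-1],None,fx=7,fy=7,interpolation=cv2.INTER_CUBIC))
s=ctrl.get_state();t=s['eef_pos'];print(proj(c,t),proj(c,t-[0,0,.014]))"
```

```text
(np.float64(289.13191452075006), np.float64(179.19890121941705)) (np.float64(289.16053608111184), np.float64(182.92929586476723))
```

View pics/s2.png

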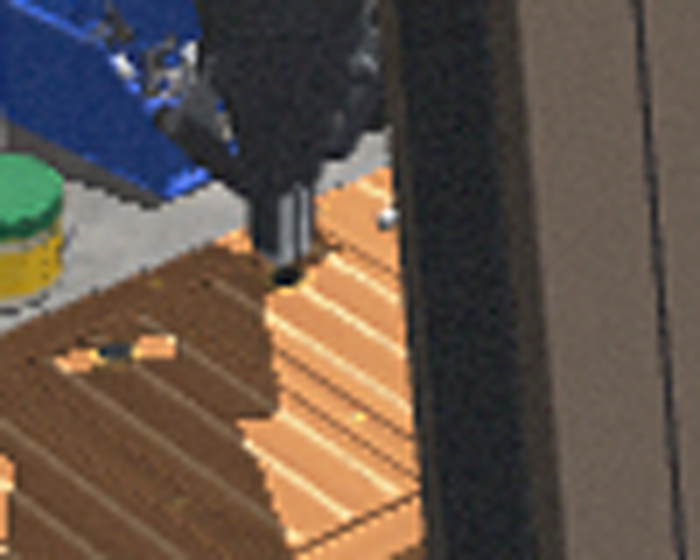

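The fingertip is now at crop pixel (283,265), touching the upper part of the dot at (285,275). The visible tip lies near the projected TCP, so the real overhang looks smaller than nominal. I'll calibrate it by contact.

>>> send_rows(
  moves="0 0 0 0 0 0.005 -1; 0 0 0 0 0 0.01 -1",
)

```text
time: 4.55
eef_pos: [0.5972, -0.1612, 0.0824]
tcp_rot: [0.999, -0.037, 0.0, 0.0]
contact_force: [0.6, 0.7, 0.1]
opening: -0.002
finger_force: 0.0
```

>>> send_rows(
  moves="0 0 0 0 0 0.005 -1; 0 0 0 0 0 0.01 -1",
)

```text
time: 4.8
eef_pos: [0.5972, -0.1612, 0.0804]
tcp_rot: [0.999, -0.037, -0.0, 0.0]
contact_force: [0.7, -0.5, 0.3]
opening: 0.001
finger_force: 0.0
```

>>> send_rows(
  moves="0 0 0 0 0 0.005 -1; 0 0 0 0 0 0.01 -1; 0 0 0 0 0 0.015 -1",
)

```text
time: 5.18
eef_pos: [0.5972, -0.1612, 0.0774]
tcp_rot: [0.999, -0.037, 0.0, 0.0]
contact_force: [0.7, 0.2, -0.5]
opening: 0.0
finger_force: 0.0
```

```bash
python3 -c "
from h import *
c=ctrl.read_camera('scene'); cv2.imwrite('pics/s3.png',cv2.resize(c['image'][140:220,250:350,::-1],None,fx=7,fy=7,interpolation=cv2.INTER_CUBIC))
go(W(.075,-.144,.06))"
```

```text
t 5.22 F [ 0.1 -1.4 -0.6] tip [ 0.5971 -0.1612  0.0632] turn [-0.      0.     -0.0007] shift [0.0054 0.0052 0.0161]
```

View pics/s3.png

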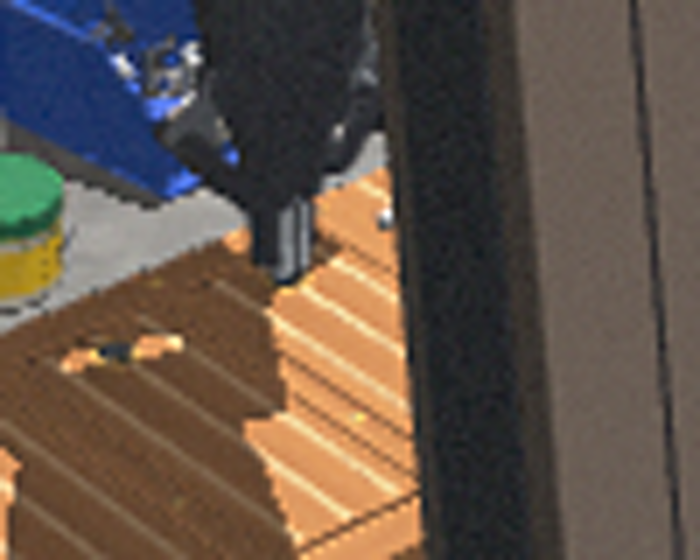

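The fingertip's lower end is at crop pixel (285,280), covering the dot right at the board surface. Board 4 is still flush. Contact should be close.

>>> send_rows(
  moves="0 0 0 0 0 0.005 -1; 0 0 0 0 0 0.01 -1",
)

```text
time: 5.48
eef_pos: [0.5972, -0.1612, 0.0754]
tcp_rot: [0.999, -0.037, 0.0, 0.0]
contact_force: [0.0, -0.7, 0.9]
opening: 0.001
finger_force: 0.0
```

>>> send_rows(
  moves="0 0 0 0 0 0.005 -1; 0 0 0 0 0 0.01 -1",
)

```text
time: 5.72
eef_pos: [0.5973, -0.1612, 0.074]
tcp_rot: [0.999, -0.037, -0.0, 0.0]
contact_force: [-1.4, -0.2, 3.5]
opening: 0.004
finger_force: 1.7
```

>>> send_rows(
  moves="0 0 0 0 0 0.005 -1; 0 0 0 0 0 0.01 -1",
)

```text
time: 5.98
eef_pos: [0.5975, -0.1612, 0.0729]
tcp_rot: [0.999, -0.037, 0.0, 0.0]
contact_force: [-4.5, 1.4, 10.1]
opening: 0.004
finger_force: 5.1
```

>>> send_rows(
  moves="0 0 0 0 0 0.005 -1; 0 0 0 0 0 0.01 -1",
)

```text
time: 6.22
eef_pos: [0.5975, -0.1613, 0.0727]
tcp_rot: [0.999, -0.037, -0.0, -0.0]
contact_force: [-8.0, 3.0, 18.2]
opening: -0.001
finger_force: 8.8
```

Contact came at a TCP height of about 0.0748. Board 4 gave less than 2 mm and then the force rose to 18 N, so it's chocked. I'll lift and try board 3.

>>> send_rows(
  moves="0 0 0 0 0 -0.1 -1; 0 0 0 0 -0.24 -0.15 -1; 0 0 0 0 -0.478 -0.15 -1; 0 0 0 0 -0.478 -0.1 -1; 0 0 0 0 -0.478 -0.05 -1; 0 0 0 0 -0.478 -0.035 -1; 0 0 0 0 -0.478 -0.02 -1; 0 0 0 0 -0.478 -0.01 -1; 0 0 0 0 -0.478 -0.005 -1",
)

```text
time: 7.35
eef_pos: [0.604, -0.0668, 0.0728]
tcp_rot: [0.999, -0.037, -0.001, 0.0]
contact_force: [-8.1, -0.1, 13.3]
opening: 0.001
finger_force: 6.8
```

```bash
python3 -c "
from h import *
go(W(.075,-.048,.082),ov=-.011)"
```

```text
t 7.35 F [-8.1 -0.1 13.3] tip [ 0.604  -0.0668  0.0838] turn [ 0.0001  0.0004 -0.0008] shift [ 0.0037 -0.002   0.009 ]
```

Board 3 is chocked as well: 13 N at the same depth. Next is board 2.

>>> send_rows(
  moves="0 0 0 0 0 -0.1 -1; 0 0 0 0.003 -0.24 -0.15 -1; 0 0 0 0.003 -0.48 -0.15 -1; 0 0 0 0.003 -0.48 -0.1 -1; 0 0 0 0.003 -0.48 -0.05 -1; 0 0 0 0.003 -0.48 -0.025 -1; 0 0 0 0.003 -0.48 -0.015 -1; 0 0 0 0.003 -0.48 -0.005 -1; 0 0 0 0.003 -0.48 0 -1",
)

```text
time: 8.48
eef_pos: [0.6124, 0.0291, 0.0709]
tcp_rot: [0.999, -0.037, 0.0, 0.0]
contact_force: [-1.0, -1.1, 2.8]
opening: -0.004
finger_force: 1.5
```

```bash
python3 -c "
from h import *
go(W(.075,.048,.082),ov=-.011)"
```

```text
t 8.47 F [-1.  -1.1  2.8] tip [0.6123 0.0291 0.0819] turn [ 0.0001 -0.0001 -0.0008] shift [-0.0046 -0.0006 -0.0005]
```

Board 2 yields: 2.8 N at a lower depth. I'll keep pressing.

>>> send_rows(
  moves="0 0 0 0 0 0.01 -1; 0 0 0 0 0 0.02 -1; 0 0 0 0 0 0.03 -1; 0 0 0 0 0 0.04 -1",
)

```text
time: 8.98
eef_pos: [0.6123, 0.0298, 0.0625]
tcp_rot: [0.999, -0.037, 0.0, 0.0]
contact_force: [-0.3, -2.2, 2.9]
opening: -0.002
finger_force: 1.6
```

>>> send_rows(
  moves="0 0 0 0 0 0.015 -1; 0 0 0 0 0 0.03 -1; 0 0 0 0 0 0.045 -1; 0 0 0 0 0 0.06 -1",
)

```text
time: 9.48
eef_pos: [0.612, 0.0302, 0.0501]
tcp_rot: [0.999, -0.037, 0.0, -0.0]
contact_force: [-0.8, -0.2, 3.1]
opening: 0.002
finger_force: 1.3
```

>>> send_rows(
  moves="0 0 0 0 0 0.015 -1; 0 0 0 0 0 0.03 -1; 0 0 0 0 0 0.045 -1",
)

```text
time: 9.85
eef_pos: [0.6121, 0.0299, 0.0412]
tcp_rot: [0.999, -0.037, 0.0, -0.0]
contact_force: [0.5, 1.0, 3.0]
opening: 0.003
finger_force: 1.2
```

```bash
python3 -c "
from h import *
go(W(.075,.048,.057),ov=-.011)
c=ctrl.read_camera('scene'); cv2.imwrite('pics/s4.png',cv2.resize(c['image'][110:310,160:400,::-1],None,fx=3,fy=3,interpolation=cv2.INTER_CUBIC))"
```

```text
t 9.85 F [0.5 1.  3. ] tip [0.6121 0.0299 0.0522] turn [-0.     -0.0001 -0.0007] shift [-0.003   0.0032 -0.0239]
```

View pics/s4.png

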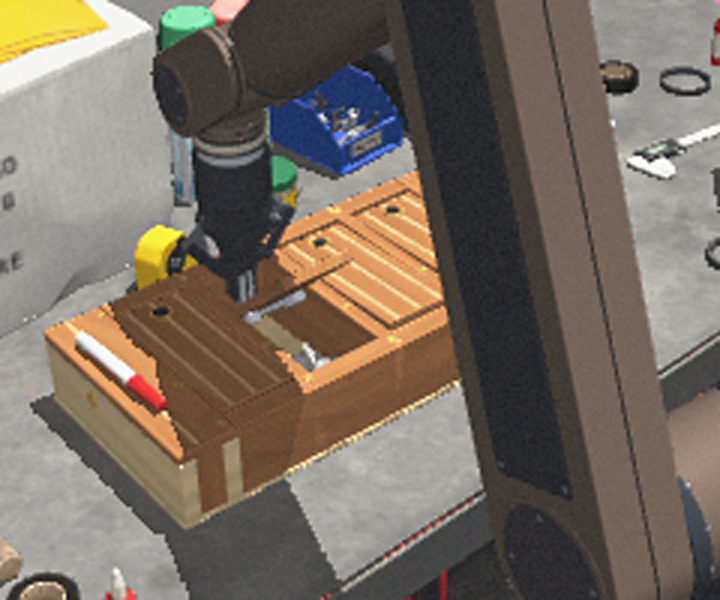

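Board 2 stands well tilted, at about 0.78 rad by geometry. Its front end is up near crop pixel (300,275) and the bay is visible below. I'll lift clear, cross over the board and come down in front of it.

>>> send_rows(
  moves="0 0 0 0.005 0 -0.2 -1; 0 0 0 0.005 0 -0.5 -1; 0 0 0 0 0 -0.8 -1; 0 0 0 -0.1 0 -0.95 -1; 0 0 0 -0.35 0 -0.95 -1; 0 0 0 -0.62 0 -0.95 -1; 0 0 0 -0.88 0 -0.95 -1; 0 0 0 -0.88 0 -0.95 -1",
)

```text
time: 10.9
eef_pos: [0.4328, 0.0435, 0.2294]
tcp_rot: [0.999, -0.037, -0.002, -0.0]
contact_force: [-0.3, -0.1, -0.6]
opening: 0.003
finger_force: 0.0
```

```bash
python3 -c "
from h import *
go(W(-.1,.048,.142),ov=-.011)
c=ctrl.read_camera('scene'); cv2.imwrite('pics/s5.png',cv2.resize(c['image'][80:280,150:390,::-1],None,fx=3,fy=3,interpolation=cv2.INTER_CUBIC))
a=.78
for z in(0,): print(proj(c,W(.03-.0895,.048-.039,.16)),proj(c,W(.03-.0895,.048+.039,.16)))"
```

```text
t 10.9 F [-0.3 -0.1 -0.6] tip [0.4328 0.0435 0.2404] turn [-0.      0.0005 -0.0007] shift [0.0227 0.0091 0.4919]
(np.float64(276.62977187323224), np.float64(194.64970235174616)) (np.float64(253.803259306423), np.float64(204.97818870238459))
```

View pics/s5.png

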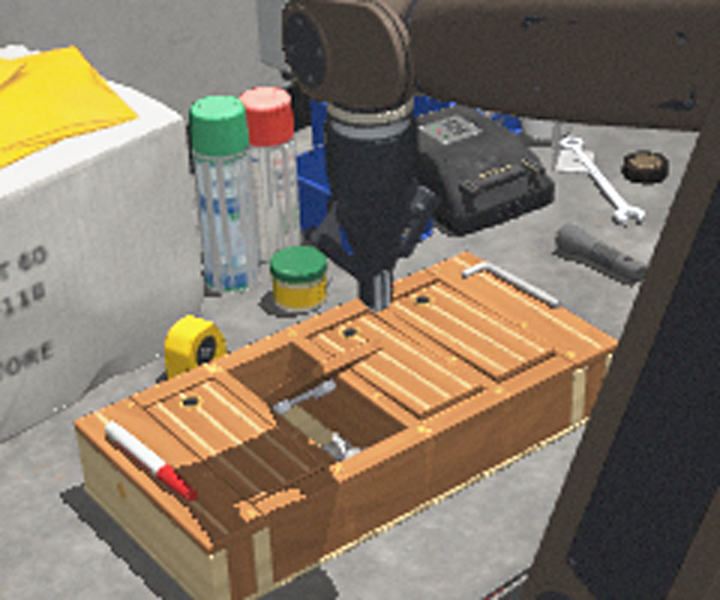

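Board 2 stands at about 0.78 rad and is seen edge-on along crop pixels (275,400) to (380,350). The gripper is above and in front of its raised end at (375,305), and the marker and hex key haven't moved. I'll descend in front of the front edge.

>>> send_rows(
  moves="0 0 0 0 0.009 0.2 -1; 0 0 0 0 0.009 0.4 -1; 0 0 0 0.01 0.009 0.48 -1; 0 0 0 0.02 0.009 0.48 -1; 0 0 0 0.06 0.009 0.48 -1; 0 0 0 0.1 0.009 0.48 -1",
)

```text
time: 11.7
eef_pos: [0.4583, 0.0394, 0.1372]
tcp_rot: [0.999, -0.037, 0.002, 0.0]
contact_force: [-0.9, 0.0, 0.5]
opening: -0.0
finger_force: 0.0
```

```bash
python3 -c "
from h import *
go(W(-.0705,.048,.142),ov=-.011)"
```

```text
t 11.7 F [-0.9  0.   0.5] tip [0.4583 0.0394 0.1482] turn [ 0.     -0.0006 -0.0007] shift [ 0.0398 -0.003   0.0312]
```

>>> send_rows(
  moves="0 0 0 0.025 0 0 -1; 0 0 0 0.05 0 0 -1; 0 0 0 0.08 0 -0.015 -1; 0 0 0 0.11 0 -0.035 -1; 0 0 0 0.138 0 -0.058 -1",
)

```text
time: 12.32
eef_pos: [0.4841, 0.0377, 0.1474]
tcp_rot: [0.999, -0.037, -0.0, -0.0]
contact_force: [-2.4, 0.4, 0.6]
opening: -0.0
finger_force: 1.0
```

Contact is light, at 2.4 N. I'll continue along the arc.

>>> send_rows(
  moves="0 0 0 0.035 0 -0.022 -1; 0 0 0 0.07 0 -0.042 -1; 0 0 0 0.104 0 -0.06 -1; 0 0 0 0.14 0 -0.074 -1; 0 0 0 0.18 0 -0.087 -1; 0 0 0 0.218 0 -0.097 -1",
)

```text
time: 13.08
eef_pos: [0.5279, 0.0343, 0.1666]
tcp_rot: [0.999, -0.037, 0.0, -0.0]
contact_force: [-1.5, -0.4, 0.9]
opening: -0.001
finger_force: 0.5
```

>>> send_rows(
  moves="0 0 0 0.035 0 -0.005 -1; 0 0 0 0.07 0 -0.01 -1; 0 0 0 0.1 0 -0.014 -1; 0 0 0 0.13 0 -0.015 -1; 0 0 0 0.155 0 -0.012 -1; 0 0 0 0.165 0 -0.01 -1",
)

```text
time: 13.82
eef_pos: [0.5606, 0.0318, 0.1685]
tcp_rot: [0.999, -0.037, 0.0, 0.0]
contact_force: [-1.4, -0.0, 0.3]
opening: -0.001
finger_force: 0.4
```

```bash
python3 -c "
from h import *
go(W(.026,.048,.18),ov=-.011)"
```

```text
t 13.82 F [-1.4 -0.   0.3] tip [0.5606 0.0318 0.1795] turn [ 0.     -0.     -0.0007] shift [ 0.0097 -0.005  -0.0025]
```

The board should be at about 1.66 rad. I'll nudge it a little further, then back off and look.

>>> send_rows(
  moves="0 0 0 0.02 0 0 -1; 0 0 0 0.02 0 0 -1; 0 0 0 -0.1 0 0 -1; 0 0 0 -0.35 0 0 -1; 0 0 0 -0.5 0 -0.2 -1; 0 0 0 -0.5 0 -0.4 -1; 0 0 0 -0.5 0 -0.4 -1",
)

```text
time: 14.7
eef_pos: [0.4625, 0.039, 0.253]
tcp_rot: [0.999, -0.037, 0.005, 0.001]
contact_force: [-0.4, -0.2, 0.8]
opening: -0.004
finger_force: 0.0
```

```bash
python3 -c "
from h import *
c=ctrl.read_camera('scene'); cv2.imwrite('pics/s6.png',cv2.resize(c['image'][80:280,150:390,::-1],None,fx=3,fy=3,interpolation=cv2.INTER_CUBIC))
s=ctrl.get_state();print(s['time'],s['eef_pos'],s['contact_force'])
for a in(1.5,1.66,1.75):
  for w in(-.039,.039):
    u,v=proj(c,W(.03-.12*np.cos(a)-.006*np.sin(a),.048+w,.08+.12*np.sin(a)-.006*np.cos(a))); print(a,round((u-150)*3),round((v-80)*3))"
```

```text
14.75 [0.46143116 0.03916221 0.25043778] [0.15791492 0.34284894 0.15718125]
1.5 330 275
1.5 261 303
1.66 318 266
1.66 250 294
1.75 311 262
1.75 243 290
```

View pics/s6.png

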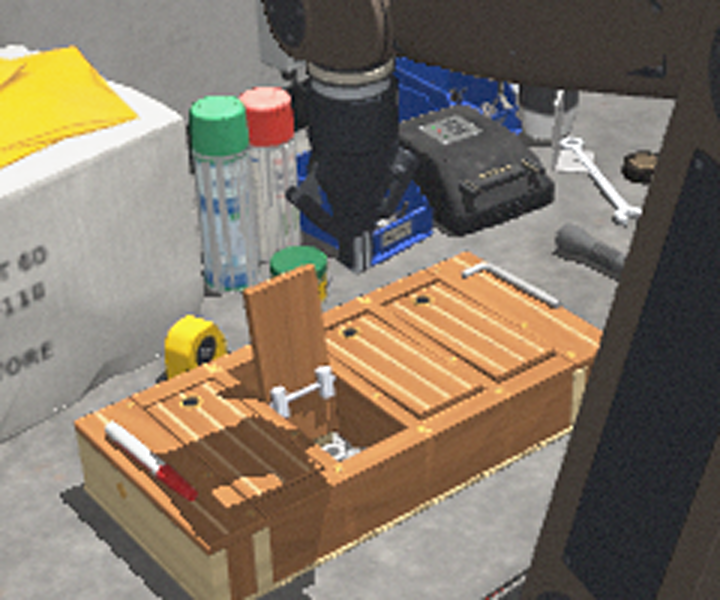

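Board 2 stands open. Its front edge runs from about (246,293) to (313,265), which fits a tilt of about 1.7 rad. The other three boards are shut, the loose items are where they were, and the gripper is clear.

```bash
python3 -c "
from plant import ctrl
print(ctrl.sign_off())"
```

```text
the job is handed in; nothing more can be done
None
```

Board 2 was the free one: it now stands open by itself at about 1.7 rad (estimated from the last picture), boards 3 and 4 proved chocked, board 1 was never pressed, the loose items look unmoved, and the job was handed in at about 15 s (sign-off returned no verdict).

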